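Drift the strap into line and drop in the bolt

ROBOT

A 7-joint arm with a two-finger parallel gripper is mounted at the origin on a cart in front of the work surface, level with it; the furniture and walls round the work are solid. World frame = base frame: x ahead of the robot, y to its left, z up, the work surface at z = 0. Lengths are in mm, angles in degrees, forces in N, time in s.
With the tool pointing down it reaches from about 425 to 1025 mm from the base axis. Payload 9.4 kg.
Tool frame: the origin (TCP) lies on the centre line of the jaws, within the pads' length; the fingertips stand 8 mm ahead of it and the grasp point (between the pads) lies 11 mm behind it; z points along the fingers, y is the line along which they close (so a half turn about z gives the same grasp; the last joint's range is limited). The gripper opens to 85 mm and grips with 20 to 120 N. Pads are 22 mm wide; open, the fingers measure 114 mm over their backs; the gripper's body (76 mm by 85 mm) begins 54 mm behind the grasp point. The pads swing forward as they close: fully open they stand 13 mm farther back than shut.
Start: joints at [-81.572, 34.337, -0.143, 91.639, 0.103, 54.024, -4.572], TCP at [160.908, 706.918, 239.275] pointing down, gripper open.
Joint ranges: [-147.43, 147.43], [-19.82, 112.94], [-74.19, 73.91], [6.32, 146.72], [-59.91, 239.91], [6.04, 106.73], [-150.56, 150.56]. Speed limits (degrees/s): [127.2, 127.2, 172.46, 172.46, 180, 180, 180].

INTERFACE

Orientations are given as a 3x3 rotation matrix whose columns are the frame's x, y, z axes.
In Python, from workcell import robot, snapshot, calibration, workorder, look_for gives the robot as it stands.
- The arm moves only by the tool play_rows, never from a script. Its argument "rows" is a list of rows, each an object with "claw": the closure in counts, from 0 (fully open) to 255 (shut); "translation": the shift along the tool's x, y, z in cm, a list of three; "twist": the turn, a rotation vector about the tool's x, y, z in degrees, a list of three. In form: [{"claw": claw, "translation": [tx, ty, tz], "twist": [rx, ry, rz]}, ...]. A call has 1 to 20 rows; each row shifts and turns the commanded pose from where the row before left it, along the tool's axes as they then stand; what a row does not reach is not made up. A row lasts 1/10 s, in which the tool goes at most 50 mm and 8.59 degrees, less where a joint would pass 70% of its speed; a pose out of reach is approached as far as the arm can. A call with a gripper value outside its range is refused whole. The fingers move at their own pace and stop on an object; the grip force is fixed at half the most. Time passes only in rows, so rows that do not move let the fingers close. It gives the time, the measured TCP pose, the force, the opening and the grip force at its end, in the units of the state.
- robot.get_state(): the state, without advancing time (a new reading comes with each control period).
- snapshot(name): name is "scene" or "side" or "wrist"; returns (picture, depth): 384x512x3 uint8, red, green, blue; 384x512 float32, mm along the optical axis (not along the pixel's ray), 0 where there is no reading.
- calibration(name): a dict with "intrinsics" (3x3 intrinsics, pixels), "dist_coeffs" ([k1, k2, p1, p2, k3] as OpenCV has them; the pictures are not rectified), "view" (4x4, takes a point from world to camera coordinates); the wrist camera has in their place "hand_eye" (4x4, takes a point from camera to tool coordinates, whose origin is the TCP and whose axes are the flange's). Camera axes: x right, y up, looking along -z (the intrinsics and any distortion apply to the point x, -y, -z); pixel columns grow to the right and rows downward; lengths in mm; the calibration is good to about 2 mm. A picture is of the moment at which its call begins: read the wrist's pose just before it. calibration takes no time and is no camera call.
- workorder.finish_job(): hands the job in; it is judged then, once.
Trained networks look in the newest picture that a camera, given by its name, has taken for a name from the list of things; names that differ only in an ending like _2 or _b are one class to them, and where a whole thing is asked for, a point or a joint stands for the part that bears it (a point fixed in the world has none). Each returns a list of dicts, best first, with "confidence" (0 to 1); they miss things now and then, are a little off and sometimes report something else, mostly with a low value. They report only what shows in the picture. A call takes as long as a camera call. They do not tell look-alikes from the thing itself.
- look_for(camera, name): "box" ([left, top, width, height] in pixels, round what is visible of it).
The state is a dict: "time": time; "joints": joint angles; "dq": joint speeds; "joint_efforts": joint torques, N m; "eef_pos": TCP position; "tcp_rot": TCP orientation; "contact_force": force on the tool from outside, world axes, zero at the start; "ft_torque": the same for the moment, N m; "grip_width": finger opening in mm; "grip_force": force on a finger pad.
Only numpy, scipy, OpenCV 4.12 (cv2) and the standard library are available. Lean on these libraries where they do the work, as an engineer would, in place of code of your own. Each camera call takes 0.05 s, during which the arm holds its last target. There are 200 camera calls.

TASK

The flat strap on the steel box section has swung out of line, so its free hole no longer matches the hole in the section below. Take the tapered drift from the wooden tool block and push it down through both holes until its collar sits on the strap, so that it levers the strap into line; then pull it out and stand it back in a socket of the block, and put the bolt through both holes with its head down flat on the strap. Leave everything else on the worktop where it is.

Things in the scene. Friction and masses are not known exactly. Their poses are not given: they have to be found in the camera images.
- bracket: Fixed dark steel box section, 200 (x) x 80 (y) x 62 mm high, open at both ends, walls 6 mm (top wall 8 mm), bolted to the worktop by a low ear at its +x end. Origin: centre of its underside, z up, x along its length. Inside it is hollow below the hole (48 mm free height down to its 6 mm floor).
- section_hole (a point): Centre of the 20 mm through hole in the section's top wall, at the level of the section's top face (62 mm above the worktop, 60 mm from the section's middle towards its -x end, the end without the ear). Axes as the section's.
- strap (a joint): Swing of the steel strap (flat bar 170 x 50 x 8 mm lying on the section) about its fitted pivot bolt (vertical axis, 60 mm from the section's middle towards +x). rad, counter-clockwise from above positive; 0 = holes in line; travel -0.1 to 0.1. The free hole is 120 mm from the pivot, so 0.01 rad is 1.2 mm. It starts 0.058 to 0.078 (holes 7 to 9.4 mm apart). Stiff by friction only: about 3 to 4 N sideways at the hole moves it and it stays where it is left.
- strap_hole (a point): Centre of the 20 mm free hole in the strap, at the level of the strap's top face (70 mm above the worktop). Moves with the strap.
- tool_block: Fixed wooden block, 150 (x) x 70 (y) x 66 mm high, with two round sockets of 22 mm diameter, 62 mm deep, on its middle line, 80 mm apart. Origin: centre of its underside, z up.
- socket_a (a point): Centre of the mouth of the socket 40 mm to +x of the block's middle (in the block's frame), on its top face, 66 mm above the worktop.
- socket_b (a point): The same for the socket 40 mm to -x.
- drift: Loose round steel drift, 126 mm long, 0.25 kg, upright (point down) in one of the sockets. Origin: centre of its point; z runs up its axis. Point 5 mm diameter, tapering to 18 mm at 38 mm; parallel shank of 18 mm from 38 to 58 mm; stop collar of 30 mm diameter from 58 to 66 mm; plain cylindrical grip of 22 mm diameter from 66 to 126 mm. It stands with the collar on the block's top.
- drift_collar (a point): Point on the drift's axis at the underside of its collar, 58 mm above its point.
- bolt: Loose dark steel M16 socket-head bolt, 66 mm long, 0.12 kg, upright (head up) in the other socket. Origin: centre of the lower end of its shank; z runs up its axis. Shank 16 mm diameter, 50 mm long, lower end chamfered; round head 24 mm diameter, 16 mm high (50 to 66 mm). It stands with its head on the block's top.
- bolt_seat (a point): Point on the bolt's axis at the underside of its head, 50 mm above its lower end.
- hex_key: Bystander: bent black hex key, 31x93x5 mm, on the worktop. Origin: centre of its underside.
- shim_stack: Bystander: stack of three steel shims, 35x70x13 mm, on the worktop. Origin: centre of its underside.
- tape_roll: Bystander: roll of masking tape lying flat, 91 mm across, 24 mm high, on the worktop. Origin: centre of its underside.
- file_flat: Bystander: flat file with a wooden handle, 263 mm long, 27 mm high, on the worktop. Origin: centre of its underside.
- multimeter: Bystander: orange hand-held meter lying flat, 91x191x44 mm, on the worktop. Origin: centre of its underside.
- kiln_post_3: Bystander: clay kiln post lying down, 33x101x34 mm, on the worktop. Origin: centre of its underside.
There are look-alikes about, which are no part of the job. Leave any red or yellow look-alike of the drift alone.

How it is judged:
By the outcome, as a careful person would: the job done as asked, in the order asked, and still so for the second after the job is handed in, with the robot touching nothing.
It also fails if it takes over 69 s, if anything falls off the work surface, if the arm or the gripper's body presses on something with over 40 N, if the wrist force passes 120 N, or if a joint passes its speed limit or range.

## Working session

There is one attempt and no reset: what is moved stays moved. The work goes in short steps, Python scripts to look and compute and a tool call to move; the robot and the scene stay as the last step left them, time stands still between calls to the robot, and variables do not carry over. Pictures are saved under pics/ and viewed, at most 10 in all, crops included, and the job is handed in when it is done.

Besides the shell and the picture viewer there is one more tool, called as name(argument=value, ...), one argument or row to a line, values as JSON. play_rows: Moves the arm, as the interface text tells. Its arguments: {"type":"object","properties":{"rows":{"type":"array"}},"required":["rows"]}

```bash
mkdir -p pics; cat > h.py <<'E'
import numpy as np, cv2
from workcell import robot, snapshot, calibration, workorder, look_for
def snap(n):
    s=robot.get_state(); p,d=snapshot(n); return s,p,d
def cam2w(n,s):
    c=calibration(n)
    if n=='wrist':
        T=np.eye(4);T[:3,:3]=np.array(s['tcp_rot']);T[:3,3]=s['eef_pos']
        return T@np.array(c['hand_eye'])
    return np.linalg.inv(np.array(c['view']))
def rays(n,s,uv):
    c=calibration(n);M=cam2w(n,s)
    q=cv2.undistortPoints(np.array(uv,float).reshape(-1,1,2),np.array(c['intrinsics']),np.array(c['dist_coeffs'])).reshape(-1,2)
    d=np.c_[q[:,0],-q[:,1],-np.ones(len(q))]
    return M[:3,3],d@M[:3,:3].T
def onz(n,s,uv,z):
    o,d=rays(n,s,uv); return o+d*((z-o[2])/d[:,2])[:,None]
def cloud(n,s,dep):
    v,u=np.mgrid[0:dep.shape[0],0:dep.shape[1]]
    o,d=rays(n,s,np.c_[u.ravel(),v.ravel()])
    P=o+d*dep.reshape(-1,1); P[dep.ravel()<=0]=np.nan
    return P.reshape(dep.shape+(3,))
def save(n,p): cv2.imwrite('pics/'+n,cv2.cvtColor(p,cv2.COLOR_RGB2BGR))
E
python3 - <<'E'
from h import *
for n in ['scene','side','wrist']:
    s,p,d=snap(n); 
    np.savez(f'{n}0.npz',p=p,d=d)
    save(n+'0.png',p)
    P=cloud(n,s,d)
    for t in ['bracket','strap','tool_block','drift','bolt']:
        for r in look_for(n,t)[:3]:
            b=r['box'];u,v=int(b[0]+b[2]/2),int(b[1]+b[3]/2)
            print(n,t,np.round(b),round(r['confidence'],2),P[v,u].round())
print(robot.get_state())
a=cv2.imread('pics/scene0.png');b=cv2.imread('pics/side0.png')
cv2.imwrite('pics/both.png',np.vstack([a,b])[:, :])
E
```

```text
scene bracket [244. 242. 117.  68.] 0.76 [ 523. -222.   60.]
scene strap [253. 244.  90.  36.] 0.74 [ 533. -192.   69.]
scene tool_block [228. 208.  69.  51.] 0.63 [538. -37.  50.]
scene drift [320. 195.  16.  47.] 0.93 [686. -77.  67.]
scene drift [273. 186.  12.  32.] 0.78 [595. -14. 103.]
scene drift [314. 182.  10.  42.] 0.69 [708.  -8.  74.]
scene bolt [241. 215.  15.  12.] 0.5 [518. -10.  75.]
side bracket [254. 163.  58.  35.] 0.83 [ 529. -142.   53.]
side strap [258. 165.  51.  15.] 0.58 [ 532. -177.   70.]
side strap [250. 167.   7.  26.] 0.43 [592.  10. 111.]
side strap [240. 186.  54.  37.] 0.35 [547.  35.  50.]
side tool_block [236. 188.  59.  35.] 0.63 [551.  32.  48.]
side drift [208. 169.  10.  37.] 0.83 [723.  -6.  65.]
side drift [248. 168.   9.  28.] 0.72 [596.   7. 103.]
side drift [225. 169.  10.  32.] 0.62 [680. -44.  67.]
side bolt [276. 191.   8.   6.] 0.41 [513.  16.  77.]
{'time': 0.9, 'joints': array([-81.57261197,  34.33533958,  -0.14563482,  91.63955503,
         0.10416593,  54.02243333,  -4.57031493]), 'dq': array([-0.04270733, -0.06141888, -0.03817015, -0.0598964 ,  0.04113772,
        0.05064635,  0.04266778]), 'joint_efforts': array([-6.73134437e-04, -7.76205182e+01,  1.56344555e+00, -2.58383489e+01,
        1.24184653e-02,  2.20148067e-03, -2.02001854e-05]), 'eef_pos': array([160.879879  , 706.92796821, 239.29534995]), 'tcp_rot': array([[-9.75086462e-01,  2.21825135e-01,  4.42482733e-05],
       [ 2.21825137e-01,  9.75086461e-01,  4.29844553e-05],
       [-3.36108596e-05,  5.17289397e-05, -9.99999998e-01]]), 'contact_force': array([ 0.88649741,  0.0043136 , -0.50512788]), 'ft_torque': array([ 0.02278307, -0.02186215, -0.01251458]), 'grip_force': 0.0, 'grip_width': 85.55932320402486}
```

View pics/scene0.png

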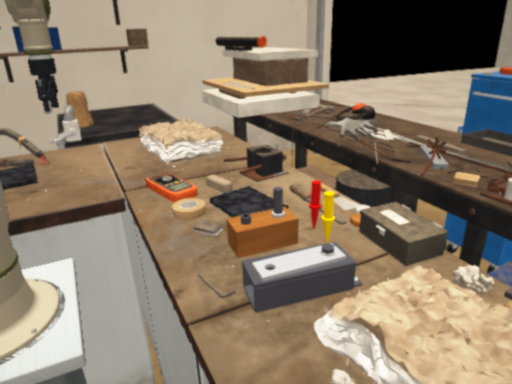

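View pics/side0.png

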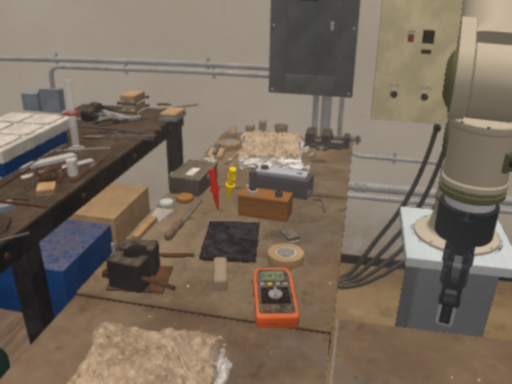

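The scene shows three drift-like things. The dark one at (278,203) stands in the wooden block, red is at (316,205) and yellow at (328,215), both outside it. The dark steel one in the block fits the description. The bolt head is at (246,218), and the strap's free hole is at about (270,267). I'll move above for a close view.

play_rows(
  rows=[
    {"claw": 0,"translation": [-1.5,-1.8,-2.0],"twist": [0,0,0]},
    {"claw": 0,"translation": [-2.95,-3.5,-1.0],"twist": [0,0,0]},
    {"claw": 0,"translation": [-2.95,-3.5,-1.0],"twist": [0,0,0]},
    {"claw": 0,"translation": [-2.95,-3.5,-1.0],"twist": [0,0,0]},
    {"claw": 0,"translation": [-2.95,-3.5,-1.0],"twist": [0,0,0]},
    {"claw": 0,"translation": [-2.95,-3.5,-1.0],"twist": [0,0,0]},
    {"claw": 0,"translation": [-2.95,-3.5,-1.0],"twist": [0,0,0]},
    {"claw": 0,"translation": [-2.95,-3.5,-1.0],"twist": [0,0,0]},
    {"claw": 0,"translation": [-2.95,-3.5,-1.0],"twist": [0,0,0]},
    {"claw": 0,"translation": [-2.95,-3.5,-1.0],"twist": [0,0,0]},
    {"claw": 0,"translation": [-2.95,-3.5,0],"twist": [0,0,0]},
    {"claw": 0,"translation": [-2.95,-3.5,0],"twist": [0,0,0]},
    {"claw": 0,"translation": [-2.95,-3.5,0],"twist": [0,0,0]},
    {"claw": 0,"translation": [-2.95,-3.5,0],"twist": [0,0,0]},
    {"claw": 0,"translation": [-2.95,-3.5,0],"twist": [0,0,0]},
    {"claw": 0,"translation": [-2.95,-3.5,0],"twist": [0,0,0]},
    {"claw": 0,"translation": [-2.95,-3.5,0],"twist": [0,0,0]},
    {"claw": 0,"translation": [-2.95,-3.5,0],"twist": [0,0,0]},
    {"claw": 0,"translation": [-2.95,-3.5,0],"twist": [0,0,0]},
    {"claw": 0,"translation": [-1.5,-1.8,0],"twist": [0,0,0]},
  ],
)

```text
time: 2.9
eef_pos: [561.2, -71.0, 349.6]
tcp_rot: [[-0.974, 0.225, 0.001], [0.225, 0.974, -0.001], [-0.001, -0.001, -1.0]]
contact_force: [0.8, 1.1, 0.3]
grip_width: 85.3
grip_force: 0.0
```

```bash
python3 - <<'E'
from h import *
s,p,d=snap('wrist'); np.savez('w1.npz',p=p,d=d,pos=s['eef_pos'],R=s['tcp_rot'])
save('w1.png',cv2.resize(p,(768,576)))
P=cloud('wrist',s,d)
print(s['time'],s['eef_pos'],s['joints'],s['tcp_rot'],calibration('wrist'))
for t in ['tool_block','strap','drift','bolt']:
    for r in look_for('wrist',t)[:3]:
        b=r['box'];u,v=int(b[0]+b[2]/2),int(b[1]+b[3]/2)
        print(t,np.round(b),round(r['confidence'],2),P[v,u].round())
E
```

```text
2.9 [561.16957073 -71.01795596 349.58044271] [-13.12671555  17.26341639  19.36844822 106.0459743   -6.59729419
  57.71283263  85.93378188] [[-0.97427323  0.22536718  0.00114611]
 [ 0.22536552  0.97427326 -0.00141458]
 [-0.00143543 -0.00111989 -0.99999834]] {'intrinsics': array([[318.92745465,   0.        , 255.64057633],
       [  0.        , 318.92745465, 191.98899053],
       [  0.        ,   0.        ,   1.        ]]), 'dist_coeffs': array([-0.08856944,  0.        ,  0.        ,  0.        ,  0.        ]), 'hand_eye': array([[ 2.21380865e-04,  9.53549986e-01,  3.01234750e-01,
         7.84547327e+01],
       [ 9.99998991e-01,  2.11582322e-04, -1.40466849e-03,
        -1.24491617e-01],
       [-1.40315757e-03,  3.01234757e-01, -9.53548977e-01,
        -1.33810361e+02],
       [ 0.00000000e+00,  0.00000000e+00,  0.00000000e+00,
         1.00000000e+00]])}
tool_block [276.  72.  60. 120.] 0.62 [548.  -1.  67.]
strap [136.  88.  63. 126.] 0.88 [ 531. -184.   69.]
drift [287. 187.  71.  51.] 0.81 [682.   7.  22.]
drift [252. 225.  66.  42.] 0.71 [724. -62.  26.]
drift [300. 155.  31.  33.] 0.64 [587.  -7. 127.]
bolt [295.  97.  17.  20.] 0.71 [515.  -1.  83.]
```

View pics/w1.png

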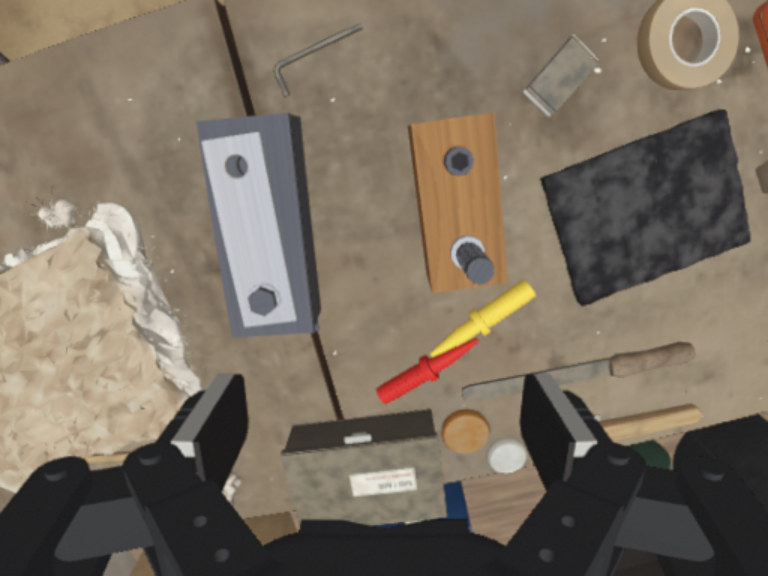

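The wrist view (768 px wide) shows the dark drift at (470,255) and bolt at (459,160) in the block. The strap hole is at (236,166) and the pivot at (263,300). Red (428,370) and yellow (482,322) lie on the bench by the block. Now I'll measure.

```bash
cat >> h.py <<'E'
def rect(P,lo,hi,c,r):
    m=(P[...,2]>lo)&(P[...,2]<hi)&(np.hypot(P[...,0]-c[0],P[...,1]-c[1])<r)
    q=P[m][:,:2]
    return q,cv2.minAreaRect(q.astype(np.float32))
def measure(s,p,d):
    P=cloud('wrist',s,d)
    for nm,lo,hi,c,r in [('block',60,71,(550,0),95),('section+strap',56,75,(535,-185),125),('strap',67,74,(535,-185),125),('drifttop',115,140,(590,0),60),('collar',69,79,(590,0),30),('bolthead',76,90,(515,0),40),('pivothead',75,95,(590,-185),40)]:
        q,R=rect(P,lo,hi,c,r)
        if len(q)>20: print(nm,len(q),np.round(R[0],1),np.round(R[1],1),round(R[2],1),'mean',q.mean(0).round(1),'z',np.round(np.median(P[(P[...,2]>lo)&(P[...,2]<hi)&(np.hypot(P[...,0]-c[0],P[...,1]-c[1])<r)][:,2]),1))
E
python3 - <<'E'
from h import *
f=np.load('w1.npz');s={'eef_pos':f['pos'],'tcp_rot':f['R']};p,d=f['p'],f['d']
measure(s,p,d)
print('strap hole',onz('wrist',s,[(236/1.5,166/1.5)],70))
c=cv2.resize(p[60:230,120:350],None,fx=3.4,fy=3.4,interpolation=cv2.INTER_CUBIC)
save('w1c.png',c)
E
```

```text
block 5147 [5.564e+02 1.000e-01] [ 70.7 150.9] 85.4 mean [ 5.485e+02 -2.000e-01] z 65.4
section+strap 8283 [ 537.9 -182.5] [ 81.7 200.6] 80.7 mean [ 529.6 -179. ] z 67.4
strap 4219 [ 537.3 -186.3] [ 51.4 170.2] 84.8 mean [ 530.9 -185.4] z 69.0
drifttop 348 [595.6  -3.2] [22.4 20.3] 63.5 mean [594.2  -4.2] z 133.0
collar 141 [592.4  -5. ] [21.7 29.1] 22.0 mean [590.1  -6.1] z 73.3
bolthead 305 [515.8   3.9] [23.6 22.9] 77.4 mean [516.    3.3] z 81.3
pivothead 264 [ 596.8 -190.9] [23.4 24.8] 23.2 mean [ 596.1 -191. ] z 80.7
strap hole [[ 478.21652503 -180.30781988   70.        ]]
```

View pics/w1c.png

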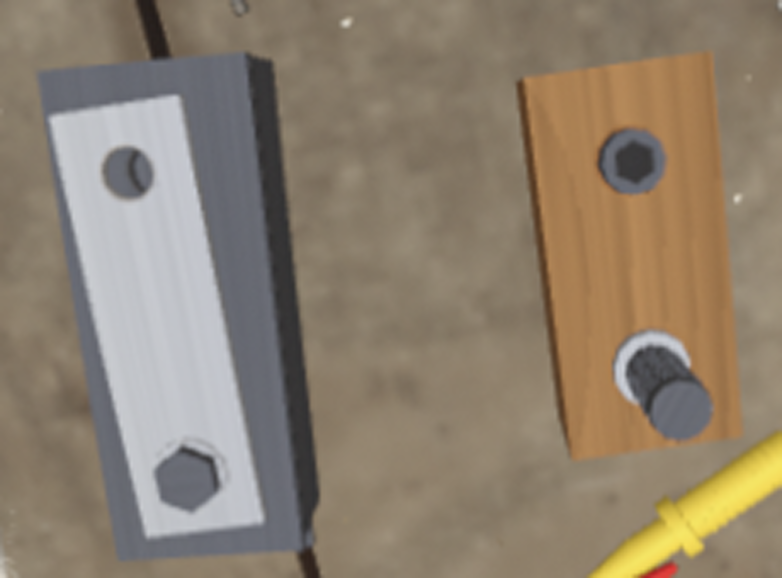

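The enlarged crop confirms it: the dark steel drift with its collar stands in the block at (665,385), and the yellow one at (700,510) lies loose on the bench. The long axis of the block lies at -4.6°, the section's at -9.3°, and the strap's at -5.2°, so the swing is about 0.07 rad.

play_rows(
  rows=[
    {"claw": 0,"translation": [-0.93,3.7,0],"twist": [0,0,0]},
    {"claw": 0,"translation": [-0.93,3.69,0],"twist": [0,0,0]},
    {"claw": 0,"translation": [0,0,4.5],"twist": [0,0,0]},
    {"claw": 0,"translation": [0,0,4.5],"twist": [0,0,0]},
    {"claw": 0,"translation": [0,0,4.0],"twist": [0,0,0]},
    {"claw": 0,"translation": [0,0,0],"twist": [0,0,0]},
  ],
)

```text
time: 3.75
eef_pos: [591.4, 3.0, 215.1]
tcp_rot: [[-0.976, 0.219, -0.008], [0.219, 0.976, -0.0], [0.008, -0.002, -1.0]]
contact_force: [-0.4, 0.3, 0.0]
grip_width: 85.4
grip_force: 0.0
```

```bash
python3 - <<'E'
from h import *
s,p,d=snap('wrist'); np.savez('w2.npz',p=p,d=d,pos=s['eef_pos'],R=s['tcp_rot'])
save('w2.png',p);print(s['time'],s['eef_pos'])
measure(s,p,d)
E
```

```text
3.75 [591.35884981   3.01635682 215.09479739]
block 10933 [ 5.563e+02 -3.000e-01] [ 70.6 150.2] 85.4 mean [546.5   1.2] z 65.2
section+strap 15280 [ 538.5 -182.7] [ 82.4 201. ] 80.8 mean [ 528.8 -175. ] z 67.3
strap 7733 [ 537.8 -186.8] [ 52.5 170.8] 84.9 mean [ 530.4 -184.4] z 68.9
drifttop 842 [595.1  -3.1] [21.8 21.4] 9.2 mean [593.4  -2.8] z 132.7
collar 290 [591.8  -2.1] [29.3 21.4] 73.5 mean [588.6  -1.2] z 72.9
bolthead 666 [516.5   2.7] [23.4 22.7] 68.6 mean [516.4   2.9] z 81.3
pivothead 524 [ 596.9 -191.9] [24.2 25.8] 80.2 mean [ 596.5 -190.3] z 80.8
```

play_rows(
  rows=[
    {"claw": 0,"translation": [-0.56,-0.51,0],"twist": [-0.1,-0.45,0]},
    {"claw": 0,"translation": [0,0,2.5],"twist": [0,0,0]},
    {"claw": 0,"translation": [0,0,2.5],"twist": [0,0,0]},
    {"claw": 0,"translation": [0,0,0],"twist": [0,0,0]},
    {"claw": 0,"translation": [0,0,0],"twist": [0,0,0]},
  ],
)

```text
time: 4.3
eef_pos: [600.5, -5.6, 171.3]
tcp_rot: [[-0.975, 0.222, 0.01], [0.222, 0.975, 0.0], [-0.01, 0.002, -1.0]]
contact_force: [0.0, -0.1, -0.3]
grip_width: 85.9
grip_force: 0.0
```

play_rows(
  rows=[
    {"claw": 0,"translation": [0,0,0],"twist": [0,0,0]},
    {"claw": 0,"translation": [0,0,0],"twist": [0,0,0]},
    {"claw": 0,"translation": [0,0,0],"twist": [0,0,0]},
  ],
)

```text
time: 4.6
eef_pos: [599.8, -5.2, 170.4]
tcp_rot: [[-0.975, 0.222, 0.01], [0.222, 0.975, 0.0], [-0.009, 0.002, -1.0]]
contact_force: [0.2, 0.0, -0.8]
grip_width: 85.7
grip_force: 0.0
```

play_rows(
  rows=[
    {"claw": 0,"translation": [0.4,0.11,0],"twist": [0.1,0.55,0]},
    {"claw": 0,"translation": [0,0,2],"twist": [0,0,0]},
    {"claw": 0,"translation": [0,0,1.5],"twist": [0,0,0]},
    {"claw": 0,"translation": [0,0,0],"twist": [0,0,0]},
    {"claw": 0,"translation": [0,0,0],"twist": [0,0,0]},
    {"claw": 0,"translation": [0,0,0],"twist": [0,0,0]},
    {"claw": 0,"translation": [0,0,0],"twist": [0,0,0]},
  ],
)

```text
time: 5.3
eef_pos: [596.1, -3.3, 135.1]
tcp_rot: [[-0.975, 0.222, -0.001], [0.222, 0.975, 0.0], [0.001, 0.0, -1.0]]
contact_force: [-0.6, -0.9, -0.4]
grip_width: 85.3
grip_force: 0.0
```

play_rows(
  rows=[
    {"claw": 0,"translation": [0,0,2],"twist": [0,0,0]},
    {"claw": 0,"translation": [0,0,1.9],"twist": [0,0,0]},
    {"claw": 0,"translation": [0,0,0],"twist": [0,0,0]},
    {"claw": 100,"translation": [0,0,0],"twist": [0,0,0]},
    {"claw": 150,"translation": [0,0,0],"twist": [0,0,0]},
    {"claw": 255,"translation": [0,0,0],"twist": [0,0,0]},
    {"claw": 255,"translation": [0,0,0],"twist": [0,0,0]},
    {"claw": 255,"translation": [0,0,0],"twist": [0,0,0]},
    {"claw": 255,"translation": [0,0,0],"twist": [0,0,0]},
    {"claw": 255,"translation": [0,0,0],"twist": [0,0,0]},
  ],
)

```text
time: 6.3
eef_pos: [595.9, -3.4, 96.0]
tcp_rot: [[-0.975, 0.222, -0.001], [0.222, 0.975, 0.0], [0.001, 0.0, -1.0]]
contact_force: [-1.0, -0.4, 6.1]
grip_width: 20.7
grip_force: 58.3
```

play_rows(
  rows=[
    {"claw": 255,"translation": [0,0,-1],"twist": [0,0,0]},
    {"claw": 255,"translation": [0,0,-2],"twist": [0,0,0]},
    {"claw": 255,"translation": [0,0,-3],"twist": [0,0,0]},
    {"claw": 255,"translation": [0,0,-3],"twist": [0,0,0]},
    {"claw": 255,"translation": [0,0,-1.4],"twist": [0,0,0]},
    {"claw": 255,"translation": [0.64,-1.62,0],"twist": [0,0,0]},
    {"claw": 255,"translation": [1.2,-3.02,0],"twist": [0,0,0]},
    {"claw": 255,"translation": [1.2,-3.02,0],"twist": [0,0,0]},
    {"claw": 255,"translation": [1.2,-3.02,0],"twist": [0,0,0]},
    {"claw": 255,"translation": [1.2,-3.02,0],"twist": [0,0,0]},
    {"claw": 255,"translation": [1.2,-3.02,0],"twist": [0,0,0]},
    {"claw": 255,"translation": [0.6,-1.7,0],"twist": [0,0,0]},
    {"claw": 255,"translation": [0.4,-1.02,0],"twist": [0,0,0]},
    {"claw": 255,"translation": [0,0,1.4],"twist": [0,0,0]},
    {"claw": 255,"translation": [0,0,1.3],"twist": [0,0,0]},
    {"claw": 255,"translation": [0,0,0],"twist": [0,0,0]},
    {"claw": 255,"translation": [0,0,0],"twist": [0,0,0]},
    {"claw": 255,"translation": [0,0,0],"twist": [0,0,0]},
    {"claw": 255,"translation": [0,0,0],"twist": [0,0,0]},
  ],
)

```text
time: 8.2
eef_pos: [478.4, -175.8, 172.8]
tcp_rot: [[-0.975, 0.222, -0.001], [0.222, 0.975, 0.0], [0.001, -0.0, -1.0]]
contact_force: [0.4, 0.1, -2.2]
grip_width: 20.5
grip_force: 58.8
```

```bash
python3 - <<'E'
from h import *
s,p,d=snap('wrist'); np.savez('w3.npz',p=p,d=d,pos=s['eef_pos'],R=s['tcp_rot'])
c=cv2.resize(p,None,fx=1.5,fy=1.5);save('w3.png',c);print(s['time'],s['eef_pos'],s['tcp_rot'])
measure(s,p,d)
E
```

```text
8.2 [ 478.37815704 -175.84928682  172.82724366] [[-9.75144818e-01  2.21566446e-01 -9.45350989e-04]
 [ 2.21566357e-01  9.75145276e-01  1.99181413e-04]
 [ 9.65986469e-04 -1.52272514e-05 -9.99999533e-01]]
block 10751 [ 5.57e+02 -3.00e-01] [ 72.  152.6] 85.6 mean [550.5  -3. ] z 65.3
section+strap 8960 [ 538.8 -182.8] [ 80.4 201.2] 81.0 mean [ 486.5 -173.9] z 61.7
strap 3193 [ 538.2 -187.1] [ 50.4 170.8] 84.7 mean [ 486.7 -182.4] z 69.1
bolthead 715 [515.9   2.5] [23.4 23.9] 7.4 mean [515.1   1.2] z 81.2
pivothead 107 [ 605.1 -189.9] [ 7.5 21.7] 20.1 mean [ 604.9 -188.6] z 81.2
```

View pics/w3.png

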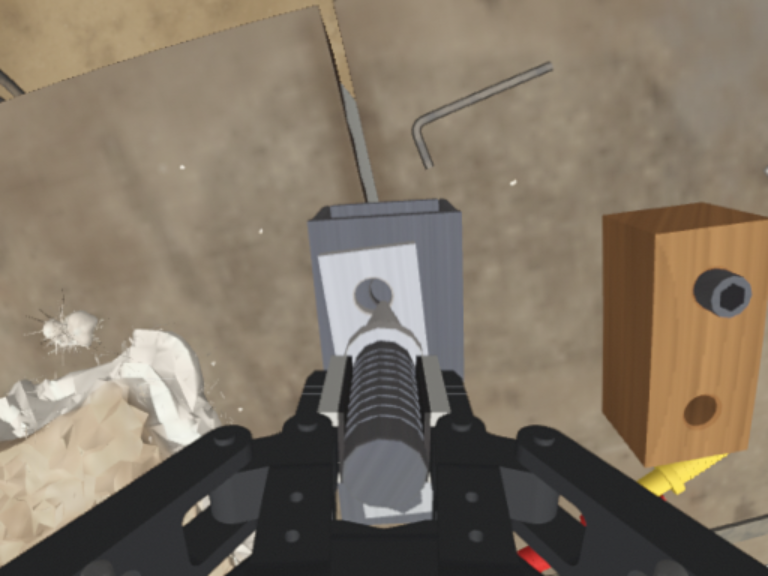

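The drift tip is at (378,303), above the strap hole at (374,295), where the two holes overlap. Socket (700,410) is empty. I'll start the insertion.

play_rows(
  rows=[
    {"claw": 255,"translation": [0,0,1],"twist": [0,0,0]},
    {"claw": 255,"translation": [0,0,0.8],"twist": [0,0,0]},
    {"claw": 255,"translation": [0,0,0.6],"twist": [0,0,0]},
    {"claw": 255,"translation": [0,0,0.3],"twist": [0,0,0]},
    {"claw": 255,"translation": [0,0,0],"twist": [0,0,0]},
    {"claw": 255,"translation": [0,0,0],"twist": [0,0,0]},
  ],
)

```text
time: 8.85
eef_pos: [478.1, -176.0, 145.3]
tcp_rot: [[-0.975, 0.222, -0.002], [0.222, 0.975, 0.0], [0.002, -0.0, -1.0]]
contact_force: [0.0, 0.2, -2.2]
grip_width: 20.4
grip_force: 58.8
```

play_rows(
  rows=[
    {"claw": 255,"translation": [0,0.1,0.4],"twist": [0,0,0]},
    {"claw": 255,"translation": [0,0.1,0.5],"twist": [0,0,0]},
    {"claw": 255,"translation": [-0.01,0.1,0.5],"twist": [0,0,0]},
    {"claw": 255,"translation": [0,0,0.5],"twist": [0,0,0]},
    {"claw": 255,"translation": [0,0,0],"twist": [0,0,0]},
    {"claw": 255,"translation": [0,0,0],"twist": [0,0,0]},
  ],
)

```text
time: 9.45
eef_pos: [478.6, -172.9, 126.0]
tcp_rot: [[-0.975, 0.222, -0.002], [0.222, 0.975, 0.001], [0.003, -0.0, -1.0]]
contact_force: [0.1, -3.4, -2.5]
grip_width: 20.6
grip_force: 58.9
```

play_rows(
  rows=[
    {"claw": 255,"translation": [0,0,0.5],"twist": [0,0,0]},
    {"claw": 255,"translation": [0,0,0.5],"twist": [0,0,0]},
    {"claw": 255,"translation": [0,0,0.4],"twist": [0,0,0]},
    {"claw": 255,"translation": [0,0,0],"twist": [0,0,0]},
    {"claw": 255,"translation": [0,0,0],"twist": [0,0,0]},
  ],
)

```text
time: 9.95
eef_pos: [478.6, -172.9, 112.1]
tcp_rot: [[-0.975, 0.222, -0.002], [0.222, 0.975, 0.001], [0.002, 0.0, -1.0]]
contact_force: [0.1, -2.6, -3.8]
grip_width: 20.7
grip_force: 58.8
```

play_rows(
  rows=[
    {"claw": 255,"translation": [0,0,0.4],"twist": [0,0,0]},
    {"claw": 255,"translation": [0,0,0.4],"twist": [0,0,0]},
    {"claw": 255,"translation": [0,0,0.3],"twist": [0,0,0]},
    {"claw": 255,"translation": [0,0,0.15],"twist": [0,0,0]},
    {"claw": 255,"translation": [0,0,0],"twist": [0,0,0]},
    {"claw": 255,"translation": [0,0,0],"twist": [0,0,0]},
  ],
)

```text
time: 10.55
eef_pos: [478.7, -173.0, 100.0]
tcp_rot: [[-0.975, 0.222, -0.002], [0.222, 0.975, 0.0], [0.002, 0.0, -1.0]]
contact_force: [-1.3, -3.2, 2.8]
grip_width: 20.6
grip_force: 59.3
```

play_rows(
  rows=[
    {"claw": 255,"translation": [0,0,0.1],"twist": [0,0,0]},
    {"claw": 255,"translation": [0,0,0.05],"twist": [0,0,0]},
    {"claw": 255,"translation": [0,0,0],"twist": [0,0,0]},
    {"claw": 255,"translation": [0,0,0],"twist": [0,0,0]},
  ],
)

```text
time: 10.95
eef_pos: [478.8, -173.0, 99.7]
tcp_rot: [[-0.975, 0.222, -0.0], [0.222, 0.975, 0.001], [0.001, 0.0, -1.0]]
contact_force: [-4.2, -1.3, 23.8]
grip_width: 20.1
grip_force: 61.8
```

The collar seats on the strap at 24 N. Next I withdraw the drift and carry it back to its socket.

play_rows(
  rows=[
    {"claw": 255,"translation": [0,0,-0.5],"twist": [0,0,0]},
    {"claw": 255,"translation": [0,0,-1.5],"twist": [0,0,0]},
    {"claw": 255,"translation": [0,0,-2],"twist": [0,0,0]},
    {"claw": 255,"translation": [0,0,-3],"twist": [0,0,0]},
    {"claw": 255,"translation": [0,0,-3],"twist": [0,0,0]},
    {"claw": 255,"translation": [0,0,-0.2],"twist": [0,0,0]},
    {"claw": 255,"translation": [-0.64,1.6,0],"twist": [0,0,0]},
    {"claw": 255,"translation": [-1.2,3.0,0],"twist": [0,0,0]},
    {"claw": 255,"translation": [-1.2,3.0,0],"twist": [0,0,0]},
    {"claw": 255,"translation": [-1.2,3.0,0],"twist": [0,0,0]},
    {"claw": 255,"translation": [-1.2,3.0,0],"twist": [0,0,0]},
    {"claw": 255,"translation": [-1.2,3.0,0],"twist": [0,0,0]},
    {"claw": 255,"translation": [-0.6,1.5,0],"twist": [0,0,0]},
    {"claw": 255,"translation": [-0.41,1.04,0],"twist": [0,0,0]},
    {"claw": 255,"translation": [0,0,0],"twist": [0,0,0]},
    {"claw": 255,"translation": [0,0,0],"twist": [0,0,0]},
    {"claw": 255,"translation": [0,0,0],"twist": [0,0,0]},
    {"claw": 255,"translation": [0,0,0],"twist": [0,0,0]},
  ],
)

```text
time: 12.75
eef_pos: [595.5, -4.6, 200.5]
tcp_rot: [[-0.975, 0.224, -0.002], [0.224, 0.975, 0.0], [0.002, -0.0, -1.0]]
contact_force: [-0.7, -0.4, -1.8]
grip_width: 20.0
grip_force: 59.2
```

play_rows(
  rows=[
    {"claw": 255,"translation": [-0.01,0.12,1.5],"twist": [0,0,0]},
    {"claw": 255,"translation": [0,0,1.5],"twist": [0,0,0]},
    {"claw": 255,"translation": [0,0,1],"twist": [0,0,0]},
    {"claw": 255,"translation": [0,0,0],"twist": [0,0,0]},
    {"claw": 255,"translation": [0,0,0],"twist": [0,0,0]},
    {"claw": 255,"translation": [0,0,0.7],"twist": [0,0,0]},
    {"claw": 255,"translation": [0,0,0.7],"twist": [0,0,0]},
    {"claw": 255,"translation": [0,0,0.7],"twist": [0,0,0]},
    {"claw": 255,"translation": [0,0,0],"twist": [0,0,0]},
  ],
)

```text
time: 13.65
eef_pos: [595.7, -2.1, 138.2]
tcp_rot: [[-0.975, 0.222, -0.003], [0.222, 0.975, 0.0], [0.003, -0.0, -1.0]]
contact_force: [-0.1, -0.0, -2.7]
grip_width: 20.2
grip_force: 59.2
```

play_rows(
  rows=[
    {"claw": 255,"translation": [-0.02,-0.11,0.5],"twist": [0,0,0]},
    {"claw": 255,"translation": [0,0,0.7],"twist": [0,0,0]},
    {"claw": 255,"translation": [0,0,0.7],"twist": [0,0,0]},
    {"claw": 255,"translation": [0,0,0],"twist": [0,0,0]},
    {"claw": 255,"translation": [0,0,0],"twist": [0,0,0]},
  ],
)

```text
time: 14.15
eef_pos: [596.1, -3.3, 120.0]
tcp_rot: [[-0.975, 0.222, -0.002], [0.222, 0.975, 0.0], [0.002, -0.0, -1.0]]
contact_force: [0.2, -0.5, -1.9]
grip_width: 20.5
grip_force: 59.2
```

play_rows(
  rows=[
    {"claw": 255,"translation": [0,0,0.8],"twist": [0,0,0]},
    {"claw": 255,"translation": [0,0,0.8],"twist": [0,0,0]},
    {"claw": 255,"translation": [0,0,0.5],"twist": [0,0,0]},
    {"claw": 255,"translation": [0,0,0.25],"twist": [0,0,0]},
    {"claw": 255,"translation": [0,0,0],"twist": [0,0,0]},
    {"claw": 255,"translation": [0,0,0],"twist": [0,0,0]},
  ],
)

```text
time: 14.75
eef_pos: [596.2, -3.3, 96.7]
tcp_rot: [[-0.975, 0.222, -0.002], [0.222, 0.975, 0.0], [0.002, -0.0, -1.0]]
contact_force: [-0.0, -0.3, -1.9]
grip_width: 20.5
grip_force: 59.2
```

play_rows(
  rows=[
    {"claw": 255,"translation": [0,0,0.1],"twist": [0,0,0]},
    {"claw": 255,"translation": [0,0,0],"twist": [0,0,0]},
    {"claw": 120,"translation": [0,0,0],"twist": [0,0,0]},
    {"claw": 0,"translation": [0,0,0],"twist": [0,0,0]},
    {"claw": 0,"translation": [0,0,0],"twist": [0,0,0]},
    {"claw": 0,"translation": [0,0,0],"twist": [0,0,0]},
    {"claw": 0,"translation": [0,0,0],"twist": [0,0,0]},
    {"claw": 0,"translation": [0,0,-1],"twist": [0,0,0]},
    {"claw": 0,"translation": [0,0,-3],"twist": [0,0,0]},
    {"claw": 0,"translation": [0,0,-4],"twist": [0,0,0]},
    {"claw": 0,"translation": [0,0,-4],"twist": [0,0,0]},
    {"claw": 0,"translation": [0,0,-2],"twist": [0,0,0]},
    {"claw": 0,"translation": [0,0,0],"twist": [0,0,0]},
    {"claw": 0,"translation": [0,0,0],"twist": [0,0,0]},
    {"claw": 0,"translation": [0,0,0],"twist": [0,0,0]},
  ],
)

```text
time: 16.25
eef_pos: [595.7, -3.2, 235.0]
tcp_rot: [[-0.975, 0.222, -0.003], [0.222, 0.975, 0.0], [0.003, -0.0, -1.0]]
contact_force: [0.5, -0.6, 0.5]
grip_width: 85.4
grip_force: 0.0
```

```bash
python3 - <<'E'
from h import *
s,p,d=snap('wrist'); np.savez('w4.npz',p=p,d=d,pos=s['eef_pos'],R=s['tcp_rot'])
c=cv2.resize(p,None,fx=1.5,fy=1.5);save('w4.png',c);print(s['time'],s['eef_pos'],s['tcp_rot'])
measure(s,p,d)
E
```

```text
16.25 [595.72837361  -3.19511366 234.99987078] [[-9.75100825e-01  2.21739777e-01 -3.13876981e-03]
 [ 2.21739799e-01  9.75105811e-01  3.45511924e-04]
 [ 3.13724642e-03 -3.59081223e-04 -9.99995014e-01]]
block 9899 [ 5.561e+02 -3.000e-01] [ 70.7 150.1] 85.4 mean [547.1   1. ] z 65.2
section+strap 13994 [ 538.4 -182.6] [ 82.4 200.7] 80.8 mean [ 529.4 -175.8] z 67.6
strap 7179 [ 538.2 -182.8] [ 52.5 170.5] 81.3 mean [ 531.  -180.5] z 68.9
drifttop 715 [595.7  -3.1] [21.6 21.4] 37.7 mean [594.1  -2.8] z 132.8
collar 221 [592.1  -2.7] [28.8 19.9] 77.5 mean [589.6  -1.8] z 73.1
bolthead 580 [516.6   2.9] [22.6 22.9] 77.2 mean [516.4   2.9] z 81.3
pivothead 482 [ 597.7 -191.9] [23.2 27.4] 23.3 mean [ 596.7 -190.4] z 80.6
```

View pics/w4.png

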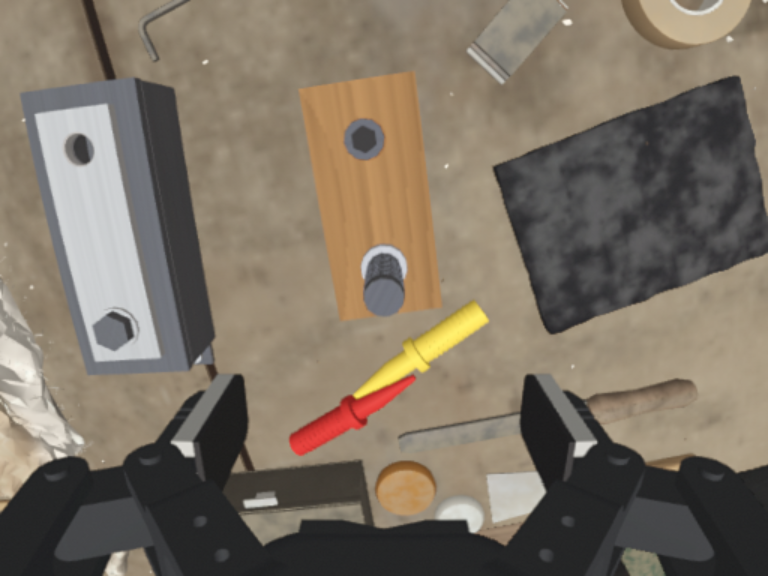

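The strap now lies in line: its angle is 81.3° against the section's 80.8°, and the hole at (80,149) shows the bore below. The drift stands upright in its socket at (384,275), and the bolt head is at (364,139). Going for the bolt.

play_rows(
  rows=[
    {"claw": 0,"translation": [2,-0.29,0],"twist": [0,0,0]},
    {"claw": 0,"translation": [3,-0.44,0],"twist": [0,0,0]},
    {"claw": 0,"translation": [2.88,-0.43,0],"twist": [0,0,0]},
    {"claw": 0,"translation": [0,0,3],"twist": [0,0,0]},
    {"claw": 0,"translation": [0,0,4],"twist": [0,0,0]},
    {"claw": 0,"translation": [0,0,3],"twist": [0,0,0]},
    {"claw": 0,"translation": [0,0,1.5],"twist": [0,0,0]},
    {"claw": 0,"translation": [0,0,0],"twist": [0,0,0]},
    {"claw": 0,"translation": [0,0,0],"twist": [0,0,0]},
    {"claw": 0,"translation": [0,0,0],"twist": [0,0,0]},
    {"claw": 0,"translation": [0,0,0],"twist": [0,0,0]},
  ],
)

```text
time: 17.4
eef_pos: [517.2, 2.9, 121.8]
tcp_rot: [[-0.975, 0.222, -0.0], [0.222, 0.975, 0.001], [0.0, 0.001, -1.0]]
contact_force: [-0.6, -0.5, 0.6]
grip_width: 85.5
grip_force: 0.0
```

play_rows(
  rows=[
    {"claw": 0,"translation": [0.08,0,2],"twist": [0,0,0]},
    {"claw": 0,"translation": [0,0,1.6],"twist": [0,0,0]},
    {"claw": 0,"translation": [0,0,0.5],"twist": [0,0,0]},
    {"claw": 0,"translation": [0,0,0],"twist": [0,0,0]},
    {"claw": 0,"translation": [0,0,0],"twist": [0,0,0]},
    {"claw": 0,"translation": [0,0,0],"twist": [0,0,0]},
  ],
)

```text
time: 18.0
eef_pos: [516.3, 3.1, 80.7]
tcp_rot: [[-0.975, 0.222, -0.0], [0.222, 0.975, 0.0], [0.001, 0.0, -1.0]]
contact_force: [-1.1, 0.2, -0.2]
grip_width: 85.7
grip_force: 0.0
```

Now 3.5 mm down and close.

play_rows(
  rows=[
    {"claw": 0,"translation": [0,0,0.35],"twist": [0,0,0]},
    {"claw": 0,"translation": [0,0,0],"twist": [0,0,0]},
    {"claw": 100,"translation": [0,0,0],"twist": [0,0,0]},
    {"claw": 150,"translation": [0,0,0],"twist": [0,0,0]},
    {"claw": 255,"translation": [0,0,0],"twist": [0,0,0]},
    {"claw": 255,"translation": [0,0,0],"twist": [0,0,0]},
    {"claw": 255,"translation": [0,0,0],"twist": [0,0,0]},
    {"claw": 255,"translation": [0,0,0],"twist": [0,0,0]},
  ],
)

```text
time: 18.8
eef_pos: [516.0, 3.1, 76.6]
tcp_rot: [[-0.975, 0.222, -0.001], [0.222, 0.975, 0.001], [0.002, 0.0, -1.0]]
contact_force: [-0.7, -0.0, 3.4]
grip_width: 20.4
grip_force: 58.5
```

play_rows(
  rows=[
    {"claw": 255,"translation": [0,0,-1],"twist": [0,0,0]},
    {"claw": 255,"translation": [0,0,-2],"twist": [0,0,0]},
    {"claw": 255,"translation": [0,0,-3],"twist": [0,0,0]},
    {"claw": 255,"translation": [0,0,-3],"twist": [0,0,0]},
    {"claw": 255,"translation": [0,0,-1.5],"twist": [0,0,0]},
    {"claw": 255,"translation": [0,0,0],"twist": [0,0,0]},
    {"claw": 255,"translation": [0,0,0],"twist": [0,0,0]},
  ],
)

```text
time: 19.5
eef_pos: [515.9, 3.2, 181.4]
tcp_rot: [[-0.975, 0.222, -0.001], [0.222, 0.975, 0.001], [0.001, 0.0, -1.0]]
contact_force: [-1.1, -0.7, -1.9]
grip_width: 20.4
grip_force: 58.8
```

```bash
python3 - <<'E'
from h import *
s,p,d=snap('wrist'); np.savez('w5.npz',p=p,d=d,pos=s['eef_pos'],R=s['tcp_rot'])
s2,p2,_=snap('side')
c=np.vstack([p[150:384,120:400],]);c=cv2.resize(c,None,fx=2.2,fy=2.2)
b=cv2.resize(p2[110:220,225:325],(234*110//121,515)) if 0 else cv2.resize(p2[120:223,240:295],(275,515))
save('w5.png',np.hstack([cv2.resize(c,(500,515)),b]));print(s['time'],s['eef_pos'])
E
```

```text
19.5 [515.8713835    3.19358209 181.44217439]
```

View pics/w5.png

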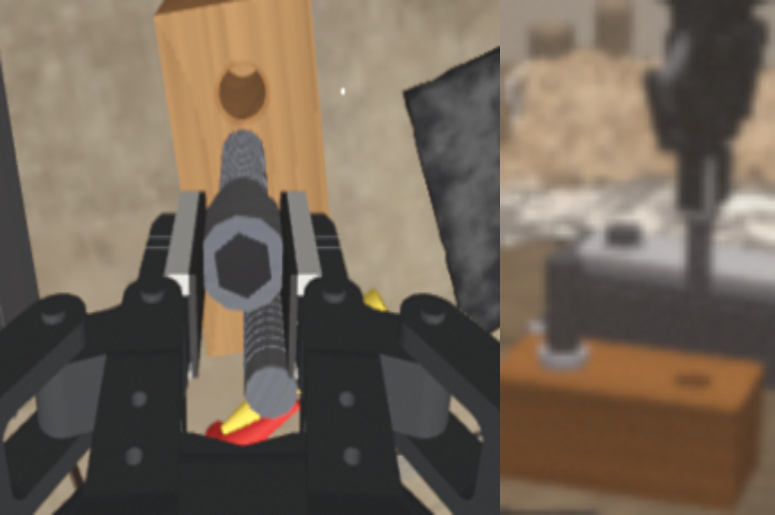

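The bolt hangs straight in the jaws, with its head at (242,262) and shank end at (243,135). The side view also shows it vertical. I'll carry it to the hole.

play_rows(
  rows=[
    {"claw": 255,"translation": [-0.03,-1.5,0],"twist": [0,0,0]},
    {"claw": 255,"translation": [-0.05,-3,0],"twist": [0,0,0]},
    {"claw": 255,"translation": [-0.05,-3,0],"twist": [0,0,0]},
    {"claw": 255,"translation": [-0.05,-3,0],"twist": [0,0,0]},
    {"claw": 255,"translation": [-0.05,-3,0],"twist": [0,0,0]},
    {"claw": 255,"translation": [-0.05,-3,0],"twist": [0,0,0]},
    {"claw": 255,"translation": [0,-1.52,0],"twist": [0,0,0]},
    {"claw": 255,"translation": [0,0,2],"twist": [0,0,0]},
    {"claw": 255,"translation": [0,0,1.5],"twist": [0,0,0]},
    {"claw": 255,"translation": [0,0,0.6],"twist": [0,0,0]},
    {"claw": 255,"translation": [0,0,0],"twist": [0,0,0]},
    {"claw": 255,"translation": [0,0,0],"twist": [0,0,0]},
    {"claw": 255,"translation": [0,0,0],"twist": [0,0,0]},
    {"claw": 255,"translation": [0,0,0],"twist": [0,0,0]},
  ],
)

```text
time: 21.0
eef_pos: [479.0, -173.3, 140.9]
tcp_rot: [[-0.975, 0.222, -0.001], [0.222, 0.975, 0.0], [0.001, -0.0, -1.0]]
contact_force: [-0.2, 0.3, -1.2]
grip_width: 20.3
grip_force: 58.9
```

```bash
python3 - <<'E'
from h import *
s,p,d=snap('wrist'); np.savez('w6.npz',p=p,d=d,pos=s['eef_pos'],R=s['tcp_rot'])
c=calibration('wrist');M=np.linalg.inv(cam2w('wrist',s))
def proj(X):
    q=M[:3,:3]@np.array(X)+M[:3,3]
    return cv2.projectPoints(np.array([[q[0],-q[1],-q[2]]]),np.zeros(3),np.zeros(3),np.array(c['intrinsics']),np.array(c['dist_coeffs']))[0].ravel()
x,y,z=s['eef_pos'];h=proj((478.7,-173.4,70));t=proj((x+.4,y-.2,z-60.6));hd=proj((x+.4,y-.2,z+5.4))
print(s['time'],s['eef_pos'],h,t,hd)
im=p.copy()
for q,col in [(h,(255,0,0)),(t,(0,255,0)),(hd,(255,255,0))]: cv2.circle(im,tuple(int(round(v*16)) for v in q),24,col,1,shift=4)
save('w6.png',cv2.resize(im[150:330,160:360],None,fx=3,fy=3,interpolation=cv2.INTER_CUBIC))
E
```

```text
21.0 [ 479.04050019 -173.29613009  140.93194372] [255.11319993 210.77213272] [255.21780728 217.4443143 ] [255.23651278 271.24924647]
```

View pics/w6.png

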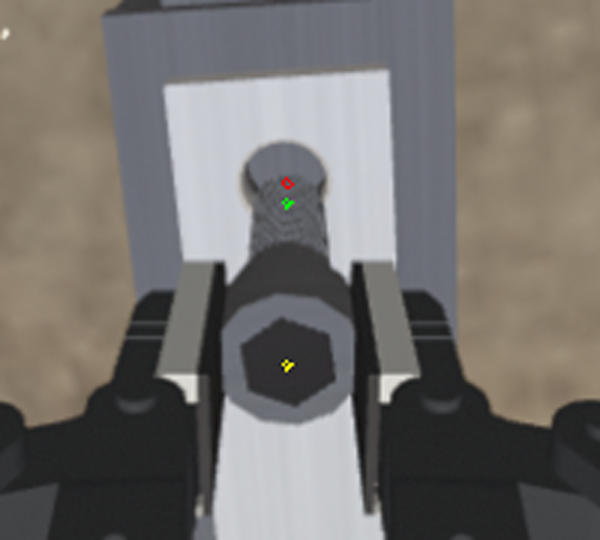

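The bolt's shank end at (289,205) is over the strap hole, whose centre is about (285,183), within 1 mm sideways. I'll nudge 0.4 mm and lower.

play_rows(
  rows=[
    {"claw": 255,"translation": [0,-0.04,0.6],"twist": [0,0,0]},
    {"claw": 255,"translation": [0,0,0.5],"twist": [0,0,0]},
    {"claw": 255,"translation": [0,0,0.4],"twist": [0,0,0]},
    {"claw": 255,"translation": [0,0,0.3],"twist": [0,0,0]},
    {"claw": 255,"translation": [0,0,0],"twist": [0,0,0]},
  ],
)

```text
time: 21.55
eef_pos: [478.4, -173.6, 121.8]
tcp_rot: [[-0.975, 0.222, -0.003], [0.222, 0.975, 0.001], [0.003, -0.0, -1.0]]
contact_force: [0.4, 0.4, -1.6]
grip_width: 20.2
grip_force: 58.9
```

Tip at 61 mm with no contact, so I continue.

play_rows(
  rows=[
    {"claw": 255,"translation": [0,0,0.5],"twist": [0,0,0]},
    {"claw": 255,"translation": [0,0,0.5],"twist": [0,0,0]},
    {"claw": 255,"translation": [0,0,0.5],"twist": [0,0,0]},
    {"claw": 255,"translation": [0,0,0],"twist": [0,0,0]},
  ],
)

```text
time: 21.95
eef_pos: [478.3, -173.6, 106.6]
tcp_rot: [[-0.975, 0.222, -0.003], [0.222, 0.975, 0.001], [0.003, 0.0, -1.0]]
contact_force: [-0.1, 0.6, -1.2]
grip_width: 20.3
grip_force: 58.9
```

Seat expected at TCP 80.6.

play_rows(
  rows=[
    {"claw": 255,"translation": [0,0,0.7],"twist": [0,0,0]},
    {"claw": 255,"translation": [0,0,0.7],"twist": [0,0,0]},
    {"claw": 255,"translation": [0,0,0.6],"twist": [0,0,0]},
    {"claw": 255,"translation": [0,0,0.4],"twist": [0,0,0]},
    {"claw": 255,"translation": [0,0,0.15],"twist": [0,0,0]},
    {"claw": 255,"translation": [0,0,0],"twist": [0,0,0]},
    {"claw": 255,"translation": [0,0,0],"twist": [0,0,0]},
  ],
)

```text
time: 22.65
eef_pos: [478.6, -173.7, 82.0]
tcp_rot: [[-0.975, 0.222, -0.002], [0.222, 0.975, 0.0], [0.002, -0.0, -1.0]]
contact_force: [-0.0, -0.1, -1.6]
grip_width: 20.6
grip_force: 58.9
```

play_rows(
  rows=[
    {"claw": 255,"translation": [0,0,0.13],"twist": [0,0,0]},
    {"claw": 255,"translation": [0,0,0.05],"twist": [0,0,0]},
    {"claw": 255,"translation": [0,0,0],"twist": [0,0,0]},
    {"claw": 255,"translation": [0,0,0],"twist": [0,0,0]},
  ],
)

```text
time: 23.05
eef_pos: [478.8, -173.7, 80.7]
tcp_rot: [[-0.975, 0.222, -0.001], [0.222, 0.975, 0.0], [0.001, 0.0, -1.0]]
contact_force: [-0.7, -0.2, 5.7]
grip_width: 20.6
grip_force: 59.6
```

Seated with contact at 80.7. Release, rise and check.

play_rows(
  rows=[
    {"claw": 120,"translation": [0,0,0],"twist": [0,0,0]},
    {"claw": 0,"translation": [0,0,0],"twist": [0,0,0]},
    {"claw": 0,"translation": [0,0,0],"twist": [0,0,0]},
    {"claw": 0,"translation": [0,0,0],"twist": [0,0,0]},
    {"claw": 0,"translation": [0,0,0],"twist": [0,0,0]},
    {"claw": 0,"translation": [0,0,-1],"twist": [0,0,0]},
    {"claw": 0,"translation": [0,0,-3],"twist": [0,0,0]},
    {"claw": 0,"translation": [0,0,-4],"twist": [0,0,0]},
    {"claw": 0,"translation": [0,0,-4],"twist": [0,0,0]},
    {"claw": 0,"translation": [-2,3,-3],"twist": [0,0,0]},
    {"claw": 0,"translation": [-3,3,0],"twist": [0,0,0]},
    {"claw": 0,"translation": [-2,3,0],"twist": [0,0,0]},
    {"claw": 0,"translation": [0,0,0],"twist": [0,0,0]},
    {"claw": 0,"translation": [0,0,0],"twist": [0,0,0]},
    {"claw": 0,"translation": [0,0,0],"twist": [0,0,0]},
  ],
)

```text
time: 24.55
eef_pos: [566.0, -102.3, 230.2]
tcp_rot: [[-0.975, 0.223, -0.002], [0.223, 0.975, 0.0], [0.002, -0.001, -1.0]]
contact_force: [0.2, -0.4, -0.3]
grip_width: 85.3
grip_force: 0.0
```

```bash
python3 - <<'E'
from h import *
s,p,d=snap('wrist'); save('w7.png',cv2.resize(p,None,fx=1.5,fy=1.5));print(s['time'],s['eef_pos'])
measure(s,p,d)
P=cloud('wrist',s,d);q,R=rect(P,76,95,(479,-173),30);print('bolt',R,len(q))
m=(np.hypot(P[...,0]-479,P[...,1]+173)<9);print(np.nanmedian(P[m][:,2]),np.nanmax(P[m][:,2]))
E
```

```text
24.55 [ 566.00764096 -102.33384763  230.17980243]
block 9746 [ 5.562e+02 -2.000e-01] [ 71.8 150.4] 85.1 mean [545.1  -1.3] z 65.3
section+strap 14813 [ 531.8 -223.2] [162.9 201.3] 80.5 mean [ 527.8 -177.9] z 67.9
strap 7779 [ 530.5 -230.8] [147.7 170.6] 80.8 mean [ 531.8 -181.3] z 69.1
drifttop 781 [596.1  -4.2] [21.8 21.3] 8.7 mean [594.   -5.3] z 132.8
collar 304 [593.3  -5.8] [22.  28.8] 37.7 mean [590.5  -7.9] z 73.4
pivothead 527 [ 597.1 -191.5] [23.8 26.3] 21.4 mean [ 596.5 -191. ] z 80.8
bolt ((479.3149719238281, -173.14004516601562), (22.694761276245117, 23.82996940612793), 11.817800521850586) 653
85.3520967923672 87.09481907813597
```

View pics/w7.png

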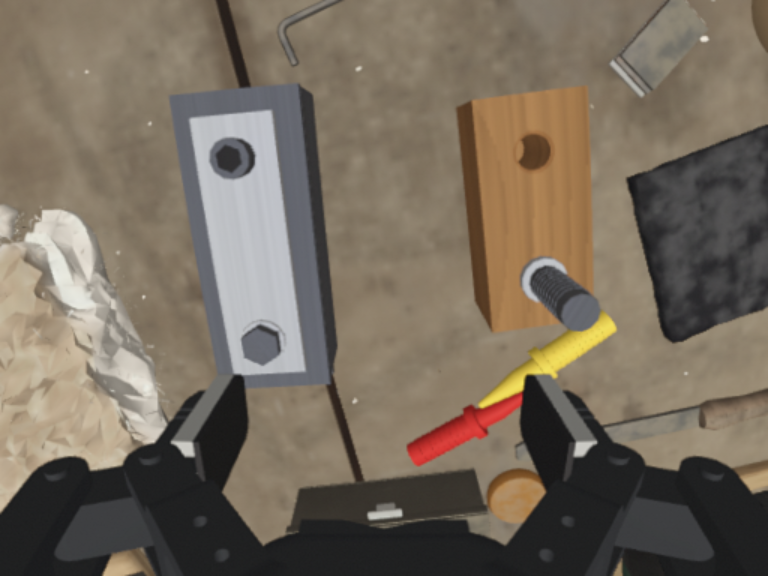

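The bolt head sits flat at (232,158): its top measures 85.4 mm, which matches 86 given the depth camera's 0.7 mm low reading. The drift is back upright in its socket at (545,280), and nothing else has moved.

```bash
python3 -c "
from workcell import workorder; print(workorder.finish_job())"
```

```text
the job is handed in; nothing more can be done
None
```

The job is done and handed in at about 25 s of the 69 s allowed: the drift levered the strap into line and is back upright in its socket, and the bolt is through both holes with its head flat on the strap.

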